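# Seat a plywood die block in the squaring jig and hold it there

### The arm

A 6-joint arm with a two-finger parallel gripper is mounted at the origin on the work surface. World frame = base frame: x ahead of the robot, y to its left, z up, the work surface at z = 0. Lengths are in m, angles in rad, forces in N, time in s.
With the tool pointing down it reaches from about 0.4 to 0.925 m from the base axis. Payload 3.4 kg.
Tool frame: the origin (TCP) lies at the very end of the fingers, on their centre line; the grasp point (between the pads) lies 19 mm behind it (arm.grasp_offset is the z of the grasp point in the tool frame, in m); z points along the fingers, x is the direction in which the jaws open and shut, and the axes are right-handed (so a half turn about z gives the same grasp; the last joint's range is limited). The gripper opens to 85 mm and grips with 20 to 120 N. Pads are 22 mm wide; open, the fingers measure 114 mm over their backs; the gripper's body (76 mm by 85 mm) begins 54 mm behind the grasp point. The pads swing forward as they close: fully open they stand 13 mm farther back than shut.
Start: joints at [1.058, 0.307, 1.506, -0, 1.328, -0.073], TCP at [0.245, 0.52, 0.199] pointing down, gripper open.
Joint ranges: [-3.12, 3.12], [-1.05, 2.28], [0.14, 2.33], [-1.42, 4.57], [0.1, 2.73], [-2.68, 2.68]. Speed limits (rad/s): [2.57, 2.57, 3.14, 3.14, 3.14, 3.14].

### API

Orientations are given as a unit quaternion [x, y, z, w].
In Python, from plant import state, optics, close_job, arm gives the robot as it stands.
- The arm moves only by the tool carry_out, never from a script. Its argument "commands" is one flat list of numbers, 6 for each row, row after row: the shift along the world's x, y, z in mm, then the turn, a rotation vector about the world's x, y, z in rad. In form: [x, y, z, wx, wy, wz, x, y, z, wx, wy, wz, ...]. A call has 1 to 12 rows; each row shifts and turns the commanded pose from where the row before left it; what a row does not reach is not made up. A row lasts 1/8 s, in which the tool goes at most 62.5 mm and 10.7 degrees, less where a joint would pass 70% of its speed; a pose out of reach is approached as far as the arm can. A call is refused whole if a number of a shift passes 62.5 or a number of a turn 0.188, either way. A call with a gripper value outside its range is refused whole. "jaw" is the finger opening in mm, from 0 to 85.4, set as the call begins (left out, the last holds). The fingers move at their own pace and stop on an object; "grip_force" is the grip in N (left out, the last holds). Time passes only in rows, so rows that do not move let the fingers close. It gives the time, the measured TCP pose, the force and the opening at its end, in the units of the state.
- state(): the state, without advancing time (a new reading comes with each control period).
- optics.grab_frame(name): name is "scene" or "top" or "wrist"; returns the picture (480x640x3 uint8, red, green, blue); there is no depth.
- optics.calibration(name): a dict with "fx", "fy", "cx", "cy" (pixels), "D" ([k1, k2, p1, p2, k3] as OpenCV has them; the pictures are not rectified), "rvec" (rotation vector, rad) and "tvec" (3), from world to camera coordinates, as OpenCV has them. Camera axes: x right, y down, z forward; pixel columns grow to the right and rows downward; lengths in m; the calibration is good to about 2 mm. A picture is of the moment at which its call begins: read the wrist's pose just before it. calibration takes no time and is no camera call; for the wrist camera it gives the pose at the moment of the call.
- close_job(): hands the job in, once; it reports no verdict.
Trained networks look in the newest picture that a camera, given by its name, has taken for a name from the list of things; names that differ only in an ending like _2 or _b are one class to them, and where a whole thing is asked for, a point or a joint stands for the part that bears it (a point fixed in the world has none). Each returns a list of dicts, best first, with "score" (0 to 1); they miss things now and then, are a little off and sometimes report something else, mostly with a low value. They report only what shows in the picture. A call takes as long as a camera call.
- optics.look_for(camera, name): "rect" ([left, top, right, bottom] in pixels, round what is visible of it).
- optics.silhouettes(camera, name): "mask" (480x640 bool, what is visible of it) and "rect" ([left, top, right, bottom] in pixels, round what is visible of it).
The state is a dict: "time_s": time; "q": joint angles; "joint_velocities": joint speeds; "joint_efforts": joint torques, N m; "eef_pos": TCP position; "tool_rot": TCP orientation; "contact_force": force on the tool from outside, world axes, zero at the start; "wrist_torque": the same for the moment, N m; "opening": opening from 0.0 (shut) to 1.0 (fully open).
Only numpy, scipy, OpenCV 4.12 (cv2) and the standard library are available. Lean on these libraries where they do the work, as an engineer would, in place of code of your own. Each camera call takes 0.05 s, during which the arm holds its last target.

### The job

Pick up the plywood block with the white top (not the one with the bare wood top), carry it over to the blue squaring jig and set it flat on the deck, white side up, with a long side along the dark steel fence, and slide it until one end touches the red stop block. Then press it home with one firm diagonal push, down onto the deck and against the fence at the same time (at least a kilogram's worth of push each way), and finish while still holding that push, without letting go. Leave the bare-topped block, the steel bar and the wrench where they are.

Things in the scene. Friction and masses are not known exactly. Their poses are not given: they have to be found in the camera images.
- block_center (a point): Centre of the workpiece: a loose rectangular block of dark layered plywood with a white top, 110 mm long (its x axis), 50 mm wide (its y axis), 45 mm high (z up), about 0.17 to 0.34 kg. This point is half-way up (22 mm above its underside, on the bench at the start). Grip it across the 50 mm width, by its upper half: the jig's fence is lower than the block, so that fingers reaching no more than 25 mm down the sides stay above the fence. Either end may go to the stop.
- block: The same workpiece, origin at the centre of its underside; same axes.
- jig: The fixed squaring jig's base: blue plate with a grey metal deck, 150 mm (its x) by 240 mm (its y), deck 20 mm above the bench. Origin at the centre of its underside, on the bench. The jig's place and yaw differ each time; fence and stop stand on it and turn with it. Deck, fence and stop are polished and waxed: the block slides on them easily (friction about 0.3).
- fence: The fixed fence: straight dark steel bar along the deck's far (+x) edge, 15 mm thick (x), 240 mm long (y), 14 mm high above the deck. Origin at the centre of its underside, on the deck (67.5 mm along the jig's +x from the jig's origin). Its working face looks to the jig's -x, 7.5 mm from its origin. Rigid.
- stop: The fixed red stop block on the deck at the left (+y) part of the fence, 50 mm (x) by 30 mm (y) by 30 mm high, with a small black knob on top (6 mm higher, 18 mm wide). Origin at the centre of its underside, on the deck. Its working face looks to the jig's -y, 15 mm from its origin. Its place along the fence differs each time; turned as the jig. Rigid.
- spare: Bystander: a loose block of the same size with a bare brown wood top, 110 x 50 x 45 mm; origin at the centre of its underside. Its place may be swapped with the workpiece's. Do not move.
- bar: Bystander: upright round steel bar end, 40 mm across, 60 mm high; origin at the centre of its underside. Do not move.
- wrench: Bystander: steel wrench about 180 mm long lying flat on the bench beyond the jig, lower than 20 mm. Do not move.

How it is judged:
By the outcome, as a careful person would: the job done as asked, in the order asked, and still so for the second after the job is handed in, while the arm keeps its last pose, push and grip.
It also fails if it takes over 64 s, if anything falls off the work surface, if the arm or the gripper's body presses on something with over 40 N, if the wrist force passes 120 N, or if a joint passes its speed limit or range.

## Working session

There is one attempt and no reset: what is moved stays moved. The work goes in short steps, Python scripts to look and compute and a tool call to move; the robot and the scene stay as the last step left them, time stands still between calls to the robot, and variables do not carry over. Pictures are saved under pics/ and viewed, and the job is handed in when it is done.

Besides the shell and the picture viewer there is one more tool, called after "Request:" as name(argument=value, ...) on one line, values as JSON. carry_out: Moves the arm, as the interface text tells. Its arguments: {"type":"object","properties":{"commands":{"type":"array"},"jaw":{"type":"number"},"grip_force":{"type":"number"}},"required":["commands"]}

```bash
ls; mkdir -p pics; python3 - <<'E'
from plant import state, optics, arm
import cv2
s=state();print({k:s[k] for k in('time_s','eef_pos','tool_rot','contact_force','opening')})
print([a for a in dir(arm) if a[0]!='_'])
for n in('scene','top','wrist'):
    im=optics.grab_frame(n);cv2.imwrite(f'pics/{n}0.png',im[:,:,::-1])
    print(n,optics.calibration(n))
    for t in ('block','spare','jig','fence','stop'):
        print(t,[(round(d['score'],2),[round(float(v)) for v in d['rect']]) for d in optics.look_for(n,t)][:3])
E
```

```text
pics
{'time_s': 0.0, 'eef_pos': array([0.24448317, 0.51959952, 0.19799014]), 'tool_rot': array([ 8.44325065e-01,  5.35830338e-01, -8.86807995e-04,  4.96704592e-04]), 'contact_force': array([0.72934676, 0.55469013, 0.19930015]), 'opening': 1.0006050339062396}
['PlanningError', 'grasp_offset']
scene {'fx': 556.1045459817695, 'fy': 556.1045459817695, 'cx': 316.34035963498906, 'cy': 236.1312041949451, 'D': array([-0.00281538,  0.        ,  0.        ,  0.        ,  0.        ]), 'rvec': array([ 2.14459144,  0.52766961, -0.24713837]), 'tvec': array([-0.52880499, -0.13329479,  1.09793938])}
block [(0.98, [135, 236, 219, 304])]
spare [(0.94, [156, 342, 259, 445])]
jig [(0.92, [288, 158, 431, 245])]
fence [(0.78, [350, 172, 431, 238])]
stop [(0.63, [386, 156, 423, 183])]
top {'fx': 503.46233008550786, 'fy': 503.46233008550786, 'cx': 320.0719605679096, 'cy': 243.0216343871936, 'D': array([-0.07738166,  0.        ,  0.        ,  0.        ,  0.        ]), 'rvec': array([ 2.11063891, -2.15113517,  0.1900747 ]), 'tvec': array([6.51662926e-04, 5.98388190e-01, 7.34427341e-01])}
block [(0.77, [367, 318, 450, 371])]
spare [(0.66, [464, 208, 540, 261])]
jig [(0.9, [118, 209, 278, 310])]
fence [(0.71, [134, 196, 277, 230]), (0.54, [367, 322, 451, 368])]
stop []
wrist {'fx': 399.95674983402756, 'fy': 399.95674983402756, 'cx': 325.1746169590177, 'cy': 237.1650142053143, 'D': array([-0.06395256,  0.        ,  0.        ,  0.        ,  0.        ]), 'rvec': array([-2.40536928, -1.52596975, -0.25716342]), 'tvec': array([-0.57536485, -0.04169548,  0.38079735])}
block []
spare []
jig []
fence []
stop []
```

View pics/scene0.png

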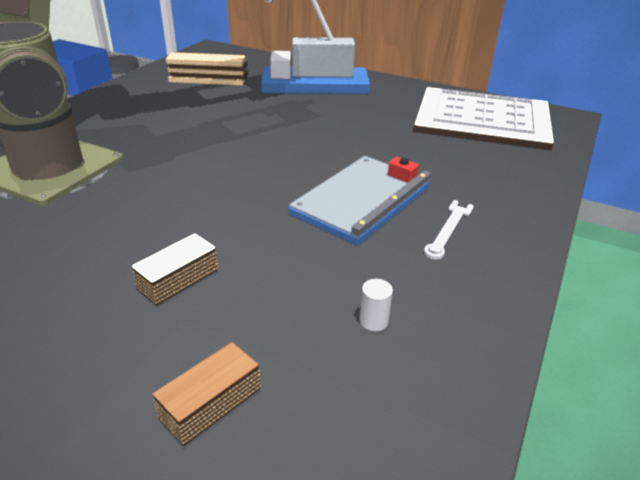

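View pics/top0.png

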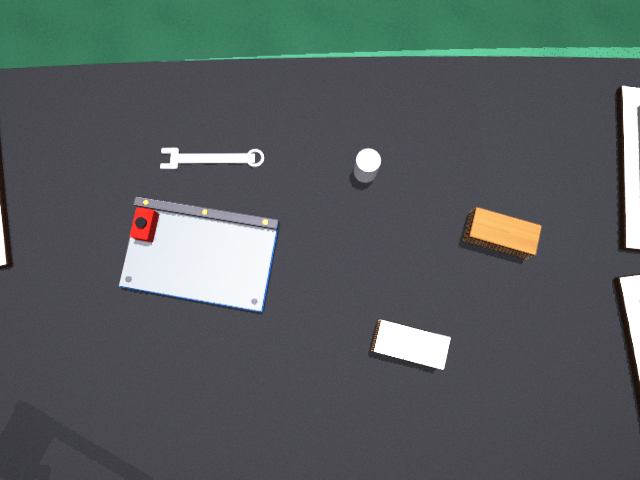

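View pics/wrist0.png

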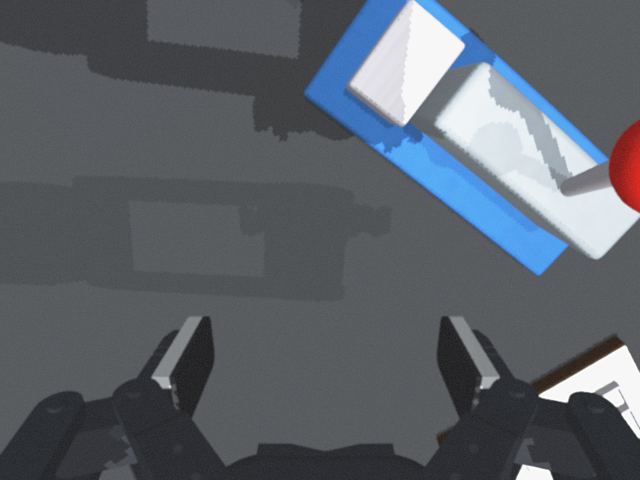

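The scene view shows the white block at (175,267) and the bare one at (207,390). In the top view the white block is at (412,345), the jig deck at (200,257), the red stop at (144,224) and the fence along (135,202)–(277,224). Next I'll measure them.

```bash
cat > h.py <<'E'
import numpy as np, cv2
from plant import state, optics
def toplane(cal,px,z):
    K=np.array([[cal['fx'],0,cal['cx']],[0,cal['fy'],cal['cy']],[0,0,1.]])
    u=cv2.undistortPoints(np.asarray(px,float).reshape(-1,1,2),K,cal['D']).reshape(-1,2)
    R=cv2.Rodrigues(cal['rvec'])[0];c=-R.T@cal['tvec']
    d=np.c_[u,np.ones(len(u))]@R
    return (c+d*((z-c[2])/d[:,2])[:,None])[:,:2]
def comp(m,near):
    n,l,st,ce=cv2.connectedComponentsWithStats(m.astype(np.uint8))
    i=min([i for i in range(1,n) if st[i,4]>40],key=lambda i:np.hypot(*(ce[i]-near)))
    return l==i
def rect(cal,m,z):
    c=max(cv2.findContours(m.astype(np.uint8),cv2.RETR_EXTERNAL,cv2.CHAIN_APPROX_NONE)[0],key=cv2.contourArea)
    w=toplane(cal,c.reshape(-1,2),z)
    (cx,cy),(a,b),an=cv2.minAreaRect((w*1000).astype(np.float32))
    if a<b:a,b,an=b,a,an+90
    an=(an+90)%180-90
    return np.round([cx,cy,a,b,an],2)
E
python3 - <<'E'
from h import *
for n,pb,pd,ps,pp in(('top',(412,345),(200,257),(144,224),(502,232)),('scene',(175,257),(355,195),(403,168),(207,380))):
    im=cv2.imread(f'pics/{n}0.png').astype(int);B,G,R=im[...,0],im[...,1],im[...,2];c=optics.calibration(n)
    print(n)
    print('block',rect(c,comp((im.min(2)>170),pb),.045))
    print('spare',rect(c,comp((R>B+60)&(R>130),pp),.045))
    red=comp((R>120)&(G<60)&(B<70),ps)
    print('stop',rect(c,red,.05))
    dm=comp((im.min(2)>120),pd); print('deck',rect(c,dm,.02))
    jm=optics.silhouettes(n,'jig')
    for j in jm[:1]: print('jigmask z.02',rect(c,j['mask'],.02))
    for j in optics.silhouettes(n,'fence')[:1]: print('fence',rect(c,j['mask'],.034))
    for j in optics.silhouettes(n,'stop')[:1]: print('stopm',rect(c,j['mask'],.05))
    for j in optics.silhouettes(n,'block')[:1]: print('blk',rect(c,j['mask'],.045))
im=cv2.imread('pics/top0.png');cv2.imwrite('pics/tz.png',cv2.resize(im[185:325,105:290],None,fx=4,fy=4,interpolation=cv2.INTER_CUBIC))
im=cv2.imread('pics/scene0.png');cv2.imwrite('pics/sz.png',cv2.resize(im[145:250,280:440],None,fx=5,fy=5,interpolation=cv2.INTER_CUBIC))
E
```

```text
top
block [ 439.38 -148.57  111.09   51.31   74.64]
spare [ 614.34 -308.38  110.95   51.06   72.8 ]
stop [636.08 272.98  52.28  30.85 -10.72]
deck [583.63 189.86 237.6  133.86  79.29]
jigmask z.02 [582.99 187.52 241.93 136.17  79.5 ]
fence [654.9  175.68 240.77  16.78  79.01]
stopm [633.75 269.08  52.84  38.88 -13.86]
blk [ 440.35 -145.83  114.87   50.39   74.45]
scene
block [ 437.49 -147.65  111.69   53.23   74.09]
spare [ 612.86 -308.33  110.49   50.88   72.67]
stop [645.54 236.85  51.65  50.57  10.52]
deck [585.64 199.79 262.06 139.59  79.33]
jigmask z.02 [594.73 173.8  258.31 161.82  79.24]
fence [659.65 166.8  252.03  23.9   79.15]
stopm [644.89 248.98  83.45  55.94 -76.35]
blk [ 456.44 -165.22  131.98   95.93   74.15]
```

View pics/tz.png

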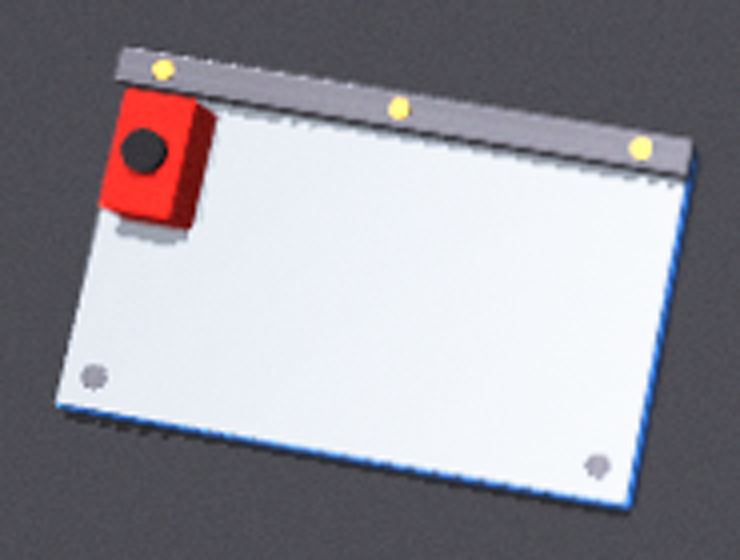

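View pics/sz.png

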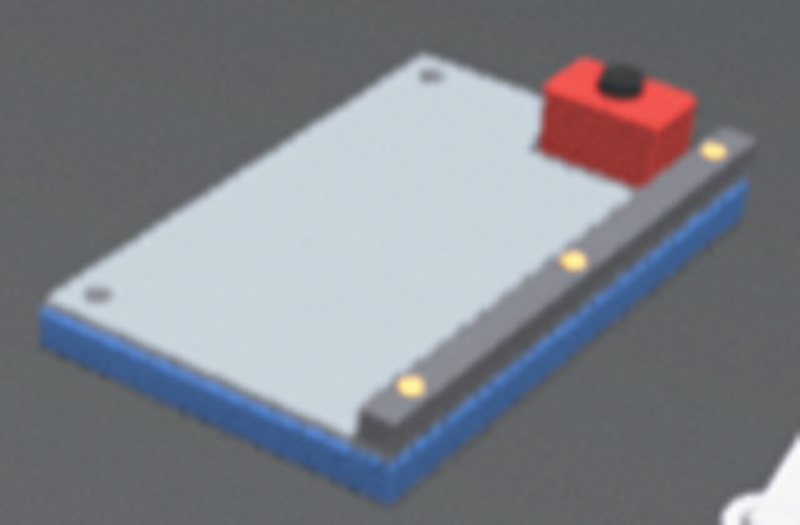

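Request:
carry_out(commands=[24.5,-46,0,0,0,-0.117,24.5,-46,0,0,0,-0.117,24.5,-46,0,0,0,-0.117,24.5,-46,0,0,0,-0.117,24.5,-46,0,0,0,-0.117,24.5,-46,0,0,0,-0.117,24.5,-46,0,0,0,-0.117,24,-48,0,0,0,-0.117,0,-50,0,0,0,-0.117,0,-50,0,0,0,-0.117,0,-50,0,0,0,-0.117,0,-50,0,0,0,-0.117], jaw=85)

```text
time_s: 2.8
eef_pos: [0.4404, -0.0514, 0.1992]
tool_rot: [0.99, -0.138, 0.0, -0.0]
contact_force: [0.4, -0.7, -0.3]
opening: 0.993
```

Request:
carry_out(commands=[0,-50,0,0,0,0,-2,-48,0,0,0,0,0,0,0,0,0,0,0,0,0,0,0,0])

```text
time_s: 3.3
eef_pos: [0.4381, -0.1474, 0.1988]
tool_rot: [0.991, -0.137, -0.0, -0.0]
contact_force: [-0.1, 1.0, 0.0]
opening: 0.994
```

```bash
python3 - <<'E'
from h import *
s=state();print(s['time_s'],s['eef_pos'],s['tool_rot'],np.degrees(2*np.arctan2(s['tool_rot'][1],s['tool_rot'][0])),s['contact_force'],s['q'])
c=optics.calibration('wrist');im=optics.grab_frame('wrist');cv2.imwrite('pics/w1.png',im[:,:,::-1])
m=comp(im.min(2)>170,(320,200));print(rect(c,m,.045))
cv2.imwrite('pics/w1m.png',m*255)
E
```

```text
3.3 [ 0.43807275 -0.14736542  0.19882141] [ 9.90627353e-01 -1.36591459e-01 -2.26370049e-04 -4.11840261e-04] -15.701314455727806 [-0.10804432  0.95724215  0.00221733] [-4.16518888e-01  1.48802568e-01  1.72664346e+00  6.98859539e-04
  1.26680910e+00 -1.42688663e-01]
[ 437.95 -148.77  110.88   51.23   74.29][ WARN:0@1.343] global loadsave.cpp:1063 imwrite_ Unsupported depth image for selected encoder is fallbacked to CV_8U.
```

View pics/w1.png

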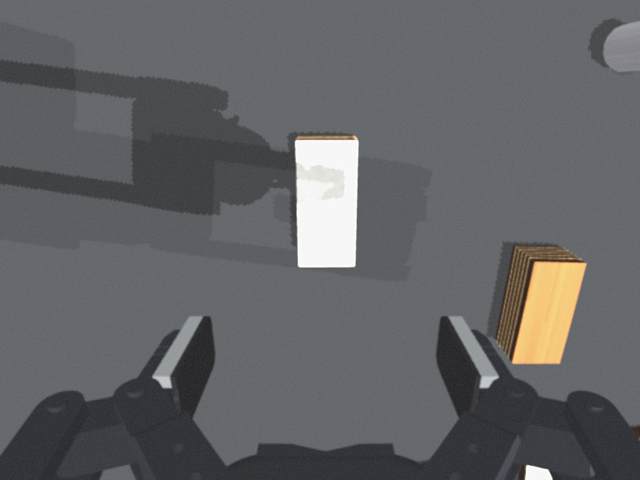

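View pics/w1m.png

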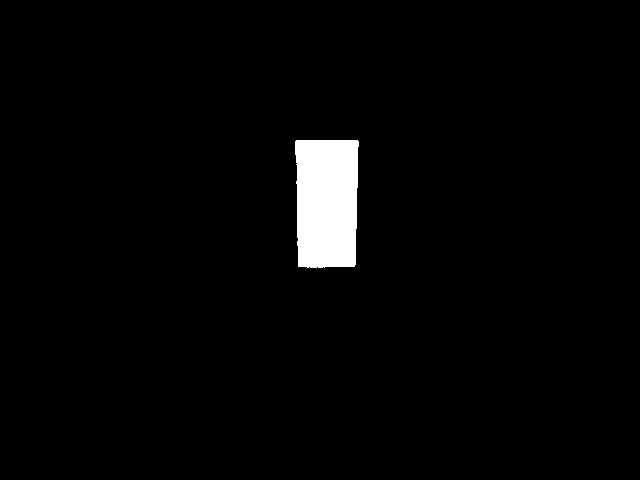

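Request:
carry_out(commands=[0,-1,-35,0,0,0,0,0,-35,0,0,0,0,0,-35,0,0,0,0,0,-35,0,0,0,0,0,-25,0,0,0,0,0,-12,0,0,0,0,0,0,0,0,0])

```text
time_s: 4.22
eef_pos: [0.4381, -0.1477, 0.0216]
tool_rot: [0.991, -0.135, -0.001, -0.0]
contact_force: [-0.2, 0.7, -0.5]
opening: 0.995
```

Request:
carry_out(commands=[0,0,0,0,0,0,0,0,0,0,0,0,0,0,0,0,0,0,0,0,0,0,0,0,0,0,0,0,0,0,0,0,0,0,0,0,0,0,0,0,0,0,0,0,0,0,0,0], jaw=40, grip_force=70)

```text
time_s: 5.22
eef_pos: [0.4383, -0.1487, 0.0219]
tool_rot: [0.991, -0.136, -0.0, -0.0]
contact_force: [-0.6, 0.6, 0.3]
opening: 0.465
```

```bash
python3 - <<'E'
from h import *
s=state();print(s['time_s'],s['eef_pos'],s['contact_force'],s['wrist_torque'],s['opening'])
im=optics.grab_frame('wrist');cv2.imwrite('pics/w2.png',im[:,:,::-1])
im=optics.grab_frame('scene');cv2.imwrite('pics/s2.png',im[:,:,::-1])
E
```

```text
5.225 [ 0.43830589 -0.14873752  0.02186062] [-0.63601728  0.5864184   0.30896943] [0.04057601 0.02060888 0.06162978] 0.46528399894134365
```

View pics/w2.png

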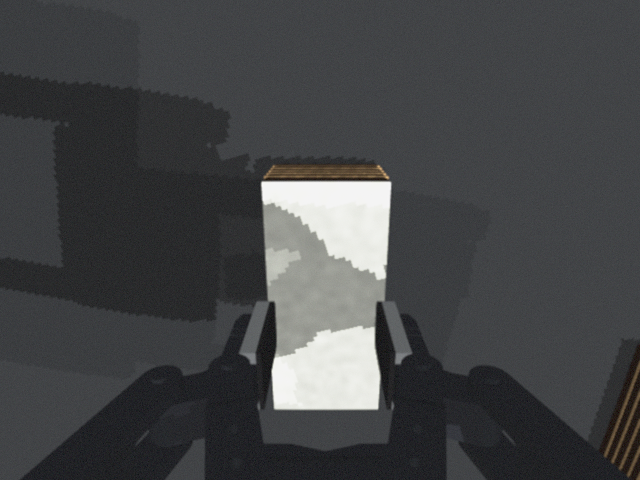

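View pics/s2.png

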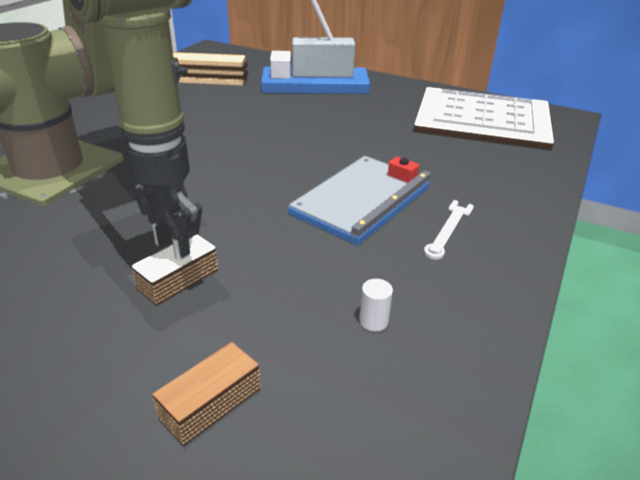

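```bash
cat > fit.py <<'E'
from h import *
from scipy.optimize import least_squares
T=lambda u,v:(105+(u+.5)/4-.5,185+(v+.5)/4-.5)
S=lambda u,v:(280+(u+.5)/5-.5,145+(v+.5)/5-.5)
J=[('top',75,120,34,T(125,47)),('top',75,-120,34,T(693,140)),('top',60,-120,34,T(688,175)),('top',60,120,34,T(117,80)),('top',-75,120,20,T(57,402)),('top',-75,-120,20,T(628,498)),
('scene',75,-120,34,S(398,424)),('scene',60,-120,34,S(360,408)),('scene',75,120,34,S(755,141)),('scene',60,120,34,S(722,128)),('scene',-75,-120,20,S(42,305)),('scene',-75,120,20,S(423,53)),('scene',75,-120,0,S(389,503)),('scene',75,120,20,S(748,182))]
P=[('top',25,15,50,T(125,88)),('top',-25,15,50,T(101,208)),('scene',25,-15,50,S(655,127)),('scene',-25,-15,50,S(545,88)),('scene',25,-15,20,S(640,187)),('scene',-25,-15,20,S(533,150)),('scene',25,15,50,S(695,97)),('scene',-25,15,50,S(585,57)),('top',25,-15,50,T(193,98))]
cals={n:optics.calibration(n) for n in('top','scene')}
def proj(n,p):
    c=cals[n];K=np.array([[c['fx'],0,c['cx']],[0,c['fy'],c['cy']],[0,0,1.]])
    return cv2.projectPoints(np.asarray(p,float).reshape(-1,3)/1000,c['rvec'],c['tvec'],K,c['D'])[0].reshape(-1,2)
def f(v,sel=('top','scene')):
    X,Y,t,sx,sy=v;R=np.array([[np.cos(t),-np.sin(t)],[np.sin(t),np.cos(t)]]);r=[]
    for L,off in((J,(0,0)),(P,(sx,sy))):
        for n,x,y,z,px in L:
            if n in sel:
                w=R@(np.array([x,y])+off)+[X,Y]
                r+=list(proj(n,[*w,z])[0]-px)
    return np.array(r)
for sel in(('top','scene'),('top',),('scene',)):
    o=least_squares(f,[590,185,-.187,35,90],args=(sel,),loss='soft_l1');v=o.x
    print(sel,v[:2].round(1),np.degrees(v[2]).round(2),v[3:].round(1),'rms',np.sqrt((f(v,sel)**2).mean()).round(2))
    if len(sel)==2:print(f(v).reshape(-1,2).round(1).tolist())
    t=v[2];R=np.array([[np.cos(t),-np.sin(t)],[np.sin(t),np.cos(t)]])
    print('block centre goal',(R@np.array([60-25,v[4]-15-55])+v[:2]).round(1))
E
python3 fit.py
```

```text
('top', 'scene') [590.4 187.3] -10.67 [28.9 93.2] rms 0.87
[[-0.3, -0.6], [0.7, -0.4], [0.2, -0.2], [-0.4, -0.1], [-1.0, 1.2], [0.7, 2.7], [-0.2, 0.5], [-0.3, 0.3], [0.7, -0.3], [0.2, -0.2], [-0.7, -0.6], [-0.0, 0.0], [0.4, 1.7], [1.1, -2.0], [0.1, 0.2], [-1.0, 0.4], [0.6, -0.1], [-0.8, -0.7], [1.7, 2.1], [0.2, 1.0], [0.7, -0.2], [-0.4, -0.3], [1.0, 0.7]]
block centre goal [629.1 203.6]
('top',) [590.7 187.3] -10.69 [29.2 93.4] rms 0.85
block centre goal [629.4 203.9]
('scene',) [590.1 187.5] -10.62 [28.5 93.3] rms 0.83
block centre goal [628.7 203.9]
```

Request:
carry_out(commands=[0,0,10,0,0,0,0,0,20,0,0,0,0,0,30,0,0,0,0,0,20,0,0,0,0,0,10,0,0,0])

```text
time_s: 5.95
eef_pos: [0.4391, -0.1491, 0.1136]
tool_rot: [0.991, -0.136, 0.001, 0.0]
contact_force: [-0.6, 0.2, 0.1]
opening: 0.466
```

```bash
python3 - <<'E'
from h import *
s=state();print(s['time_s'],s['eef_pos'],s['contact_force'],s['wrist_torque'],s['opening'])
im=optics.grab_frame('wrist');cv2.imwrite('pics/w3.png',im[:,:,::-1])
im=optics.grab_frame('scene');cv2.imwrite('pics/s3.png',im[80:400,60:480,::-1])
E
```

```text
5.95 [ 0.4391103  -0.14905038  0.11361834] [-0.6262465   0.24270006  0.05261267] [ 0.00657911 -0.01131603 -0.0003142 ] 0.46574754103671895
```

View pics/w3.png

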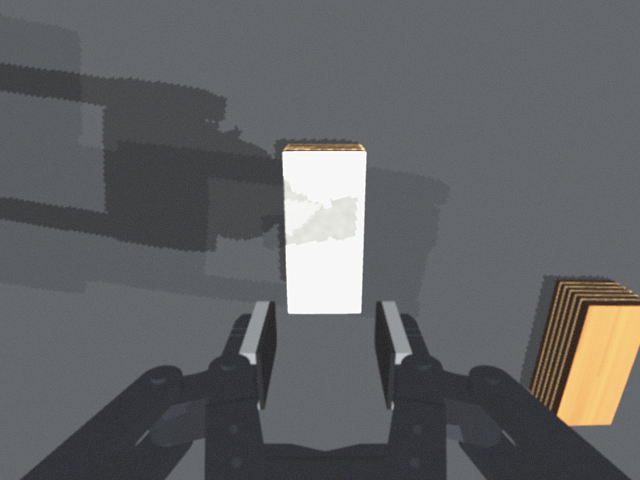

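View pics/s3.png

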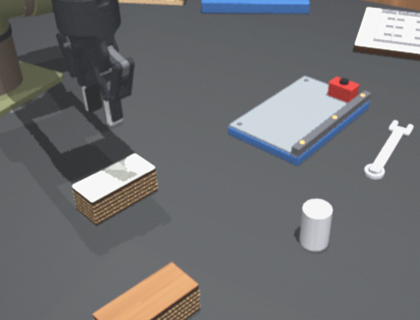

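```bash
python3 - <<'E'
from h import *
from scipy.spatial.transform import Rotation as Ro
from plant import arm
print(arm.grasp_offset)
s=state();c=optics.calibration('wrist')
K=np.array([[c['fx'],0,c['cx']],[0,c['fy'],c['cy']],[0,0,1.]])
R=Ro.from_quat(s['tool_rot'])
pts=[s['eef_pos']+R.apply(p) for p in([0,0,0],[.02,0,0],[-.02,0,0],[0,0,-.019],[.02,0,-.019],[-.02,0,-.019],[.02,.011,-.019],[.02,-.011,-.019])]
print(cv2.projectPoints(np.array(pts),c['rvec'],c['tvec'],K,c['D'])[0].reshape(-1,2).round(0))
Rc=cv2.Rodrigues(c['rvec'])[0];cw=-Rc.T@c['tvec'];print('cam in tool',R.inv().apply(cw-s['eef_pos']),'dir',R.inv().apply(Rc[2]))
im=cv2.imread('pics/w3.png');print('wrist',rect(c,comp(im.min(2)>170,(325,230)),.045))
for n,p in(('scene',(175,257)),):
    im=optics.grab_frame(n);print(n,rect(optics.calibration(n),comp(im.min(2)>170,p),.045))
print(optics.look_for('scene','block')[:1])
im=optics.grab_frame('top');cv2.imwrite('pics/t3.png',im[:,:,::-1])
E
```

```text
-0.0187
[[326. 285.]
 [368. 285.]
 [285. 285.]
 [327. 304.]
 [372. 304.]
 [281. 304.]
 [371. 326.]
 [373. 281.]]
cam in tool [-0.00062586 -0.08495587 -0.17456453] dir [2.07907275e-04 3.27428458e-01 9.44875950e-01]
wrist [ 438.12 -148.24  110.04   50.84   74.32]
scene [ 437.75 -147.57  112.5    52.61   73.97]
[{'rect': [133.6, 231.9, 222.2, 302.6], 'score': 0.9}]
```

View pics/t3.png

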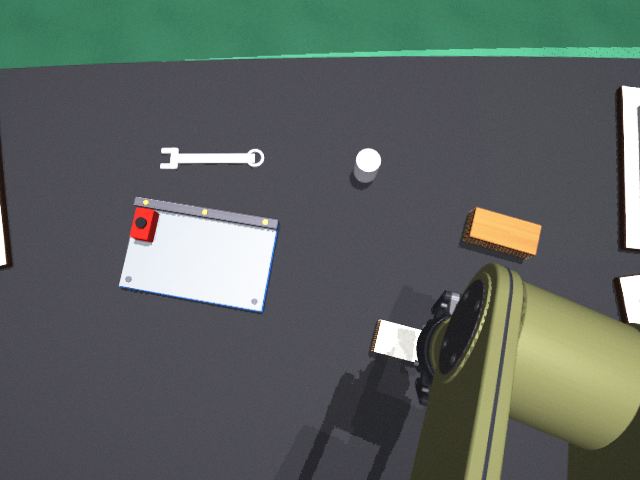

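```bash
python3 - <<'E'
from h import *
from scipy.spatial.transform import Rotation as Ro
s=state();R=Ro.from_quat(s['tool_rot'])
a=cv2.imread('pics/w3.png')[260:480,180:460]
im=optics.grab_frame('scene')[:,:,::-1].copy()
c=optics.calibration('scene');K=np.array([[c['fx'],0,c['cx']],[0,c['fy'],c['cy']],[0,0,1.]])
big=cv2.resize(im[120:280,100:260],None,fx=4,fy=4,interpolation=cv2.INTER_CUBIC)
for x in(-.02,.02):
    for y in (-.011,.011):
      for z in(0,-.019,-.038):
        p=s['eef_pos']+R.apply([x,y,z]);u=cv2.projectPoints(p,c['rvec'],c['tvec'],K,c['D'])[0].ravel()
        cv2.circle(big,tuple(int(v) for v in (u-[100,120])*4),4,{0:(0,0,255),-.019:(0,255,0),-.038:(255,255,0)}[z],-1)
cv2.imwrite('pics/sz3.png',cv2.resize(big,(600,600)));cv2.imwrite('pics/wz3.png',cv2.resize(a,None,fx=2.5,fy=2.5))
E
```

```text
(no output)
```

View pics/sz3.png

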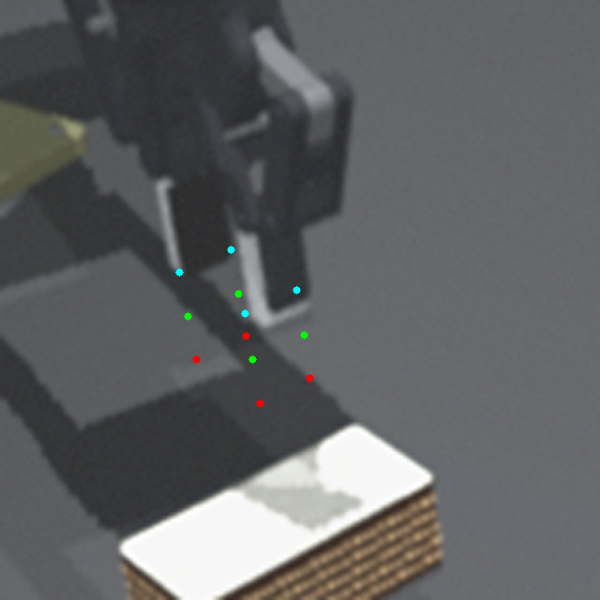

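View pics/wz3.png

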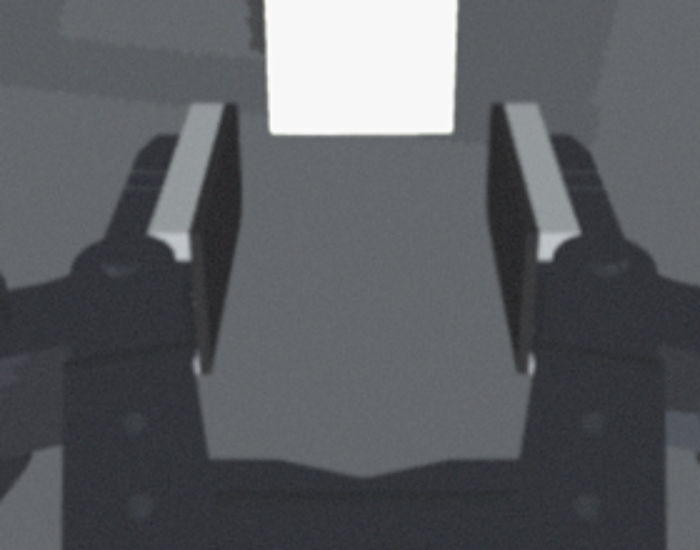

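The close-ups show the real fingertips end about 36 mm behind the reported TCP at a 40 mm opening. So the jaws shut just above the block, which has not moved. I'll open and go lower, using the seen tips rather than the reported TCP.

Request:
carry_out(commands=[-1,0,0,0,0,0,0,0,0,0,0,0,0,0,0,0,0,0,0,0,0,0,0,0,0,0,-25,0,0,0,0,0,-30,0,0,0,0,0,-25,0,0,0,0,0,-15,0,0,0,0,0,-10,0,0,0,0,0,0,0,0,0], jaw=85)

```text
time_s: 7.5
eef_pos: [0.437, -0.1486, 0.0064]
tool_rot: [0.991, -0.136, -0.001, -0.0]
contact_force: [-0.3, 0.6, 0.5]
opening: 0.993
```

```bash
python3 - <<'E'
from h import *
s=state();print(s['time_s'],s['eef_pos'],s['contact_force'],s['opening'])
im=optics.grab_frame('scene');cv2.imwrite('pics/s4.png',cv2.resize(im[150:330,80:280,::-1],None,fx=3,fy=3))
im=optics.grab_frame('wrist');cv2.imwrite('pics/w4.png',im[:,:,::-1])
E
```

```text
7.5 [ 0.43699364 -0.14856327  0.0064469 ] [-0.28878164  0.56985753  0.49412921] 0.9931741442468213
```

View pics/s4.png

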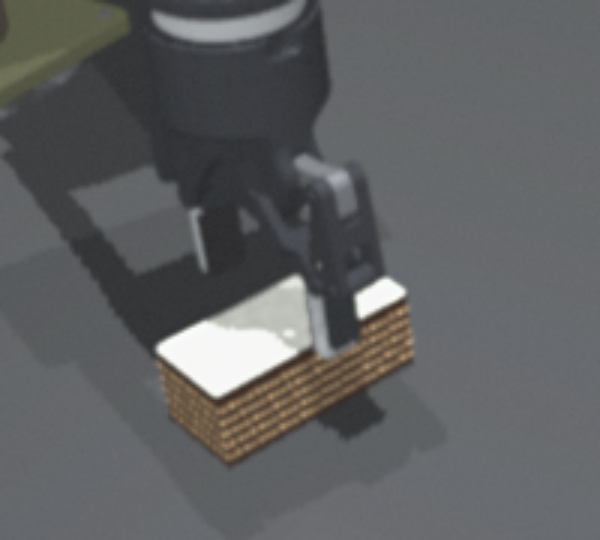

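View pics/w4.png

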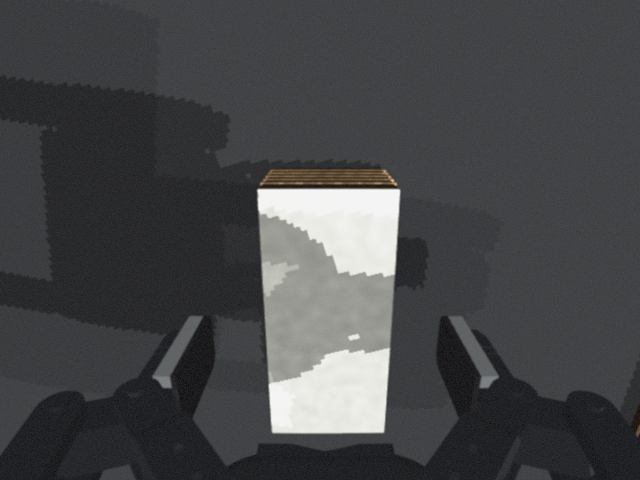

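Request:
carry_out(commands=[1,0,-8,0,0,0,0,0,-6,0,0,0,0,0,-4,0,0,0,0,0,0,0,0,0])

```text
time_s: 8.1
eef_pos: [0.438, -0.1485, -0.0115]
tool_rot: [0.991, -0.136, -0.0, -0.0]
contact_force: [-0.1, -0.3, -0.1]
opening: 0.996
```

Request:
carry_out(commands=[0,0,0,0,0,0,0,0,0,0,0,0,0,0,0,0,0,0,0,0,0,0,0,0,0,0,0,0,0,0,0,0,0,0,0,0], jaw=40, grip_force=70)

```text
time_s: 8.85
eef_pos: [0.4387, -0.1489, -0.0106]
tool_rot: [0.991, -0.136, 0.0, 0.0]
contact_force: [-0.8, 1.1, 5.0]
opening: 0.571
```

```bash
python3 - <<'E'
from h import *
s=state();print(s['time_s'],s['eef_pos'],s['contact_force'],s['opening'])
im=optics.grab_frame('scene');cv2.imwrite('pics/s5.png',cv2.resize(im[150:330,80:280,::-1],None,fx=3,fy=3))
im=optics.grab_frame('wrist');cv2.imwrite('pics/w5.png',im[:,:,::-1])
E
```

```text
8.85 [ 0.43869861 -0.14886174 -0.01059618] [-0.83364386  1.08418603  4.9991266 ] 0.5711222672881501
```

View pics/s5.png

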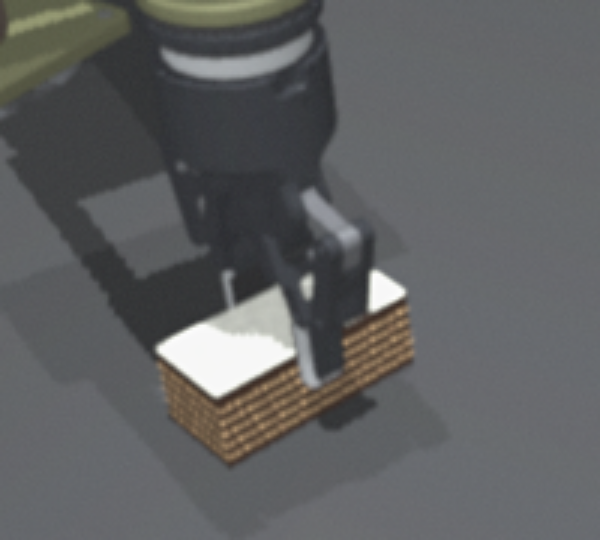

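View pics/w5.png

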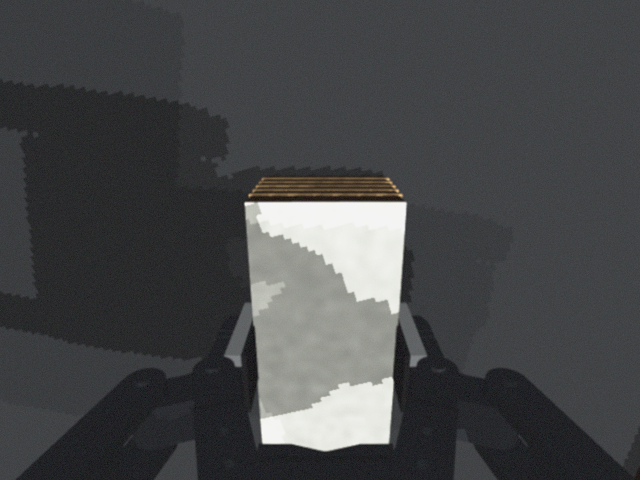

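Request:
carry_out(commands=[0,0,10,0,0,0,0,0,20,0,0,0,0,0,30,0,0,0,0,0,25,0,0,0,0,0,15,0,0,0,0,0,0,0,0,0])

```text
time_s: 9.7
eef_pos: [0.4389, -0.149, 0.09]
tool_rot: [0.991, -0.136, 0.001, 0.0]
contact_force: [0.1, 0.1, -3.8]
opening: 0.566
```

```bash
python3 - <<'E'
from h import *
s=state();print(s['time_s'],s['eef_pos'],s['contact_force'],s['wrist_torque'],s['opening'])
im=optics.grab_frame('scene');cv2.imwrite('pics/s6.png',cv2.resize(im[130:330,80:300,::-1],None,fx=2.5,fy=2.5))
E
```

```text
9.7 [ 0.43893954 -0.14897812  0.09001075] [ 0.13270355  0.06823371 -3.8315007 ] [-0.00502123  0.02307867 -0.03259734] 0.566495389997025
```

View pics/s6.png

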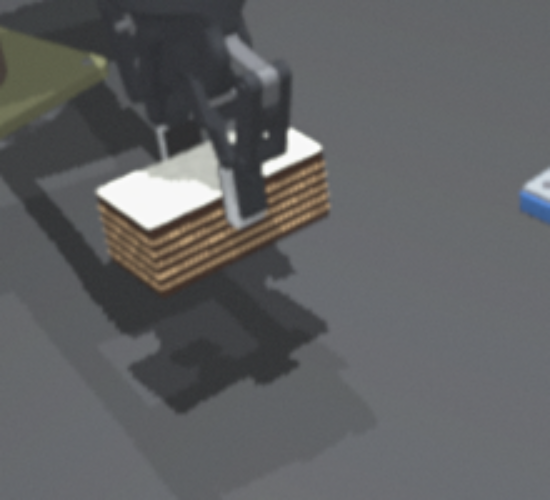

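Request:
carry_out(commands=[21.5,42,0,0,0,0.011,21.5,42,0,0,0,0.011,21.5,42,0,0,0,0.011,21.5,42,0,0,0,0.011,21.5,42,0,0,0,0.011,21.5,42,0,0,0,0.011,21.5,42,0,0,0,0.011,21.5,42,0,0,0,0.01,0,0,0,0,0,0,0,0,0,0,0,0])

```text
time_s: 11.0
eef_pos: [0.6086, 0.1869, 0.087]
tool_rot: [0.996, -0.092, -0.002, 0.001]
contact_force: [0.4, -0.9, -3.6]
opening: 0.568
```

```bash
python3 - <<'E'
from h import *
s=state();print(s['time_s'],s['eef_pos'],np.degrees(2*np.arctan2(s['tool_rot'][1],s['tool_rot'][0])),s['contact_force'],s['wrist_torque'],s['opening'])
im=optics.grab_frame('scene');cv2.imwrite('pics/s7.png',cv2.resize(im[70:270,250:470,::-1],None,fx=2.7,fy=2.7))
c=optics.calibration('wrist');im=optics.grab_frame('wrist');cv2.imwrite('pics/w7.png',im[:,:,::-1])
im=optics.grab_frame('top');cv2.imwrite('pics/t7.png',im[:,:,::-1])
E
```

```text
11.0 [0.60855253 0.18686865 0.08699026] -10.609771631626112 [ 0.42443442 -0.92362433 -3.58332588] [ 0.01344529  0.00861261 -0.01298849] 0.5681538360057619
```

View pics/s7.png

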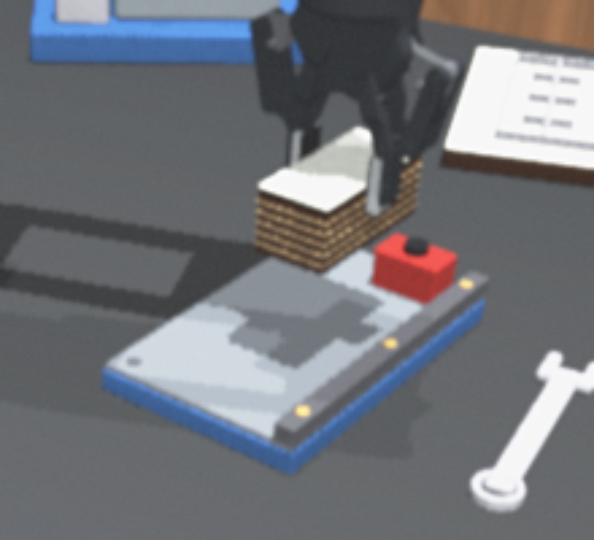

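View pics/w7.png

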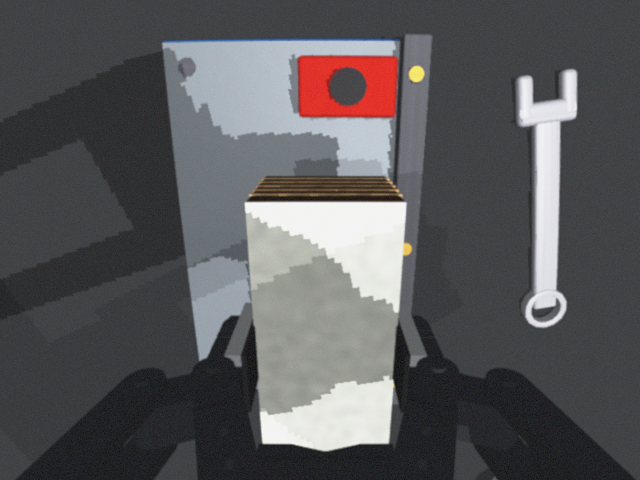

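View pics/t7.png

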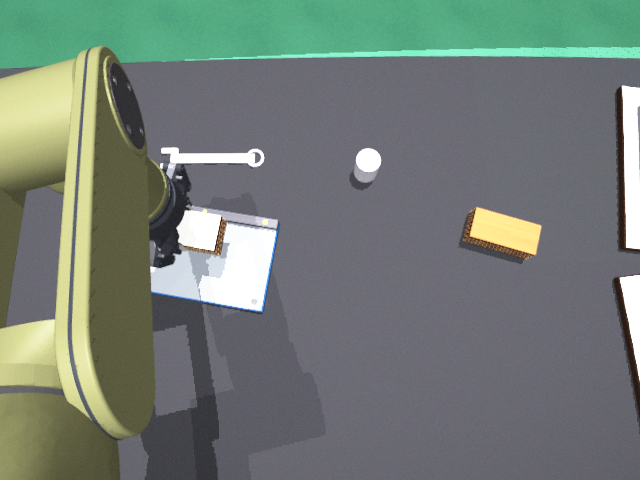

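```bash
python3 - <<'E'
from h import *
c=optics.calibration('wrist')
a=toplane(c,[(299,117),(397,116)],.05)*1000;b=toplane(c,[(432,36),(424,150)],.034)*1000;d=toplane(c,[(405,36),(403,110)],.034)*1000
t=np.radians(-10.67);R=np.array([[np.cos(t),-np.sin(t)],[np.sin(t),np.cos(t)]]);g=np.array([590.4,187.3])
for n,p in(('stopface top',a),('fence outer',b),('fence inner',d)): print(n,p.round(1).tolist(),'jig',((p-g)@R).round(1).tolist(),np.degrees(np.arctan2(*(p[1]-p[0])[::-1])).round(2))
im=cv2.imread('pics/w7.png');cv2.imwrite('pics/wz7.png',cv2.resize(im[20:220,240:460],None,fx=3,fy=3,interpolation=cv2.INTER_CUBIC))
E
```

```text
stopface top [[609.6, 263.7], [659.0, 255.0]] jig [[4.7, 78.7], [54.9, 79.2]] -10.04
fence outer [[685.4, 291.1], [674.2, 232.7]] jig [[74.1, 119.6], [74.0, 60.1]] -100.83
fence inner [[671.4, 293.5], [665.3, 256.4]] jig [[59.9, 119.4], [60.8, 81.8]] -99.29
```

View pics/wz7.png

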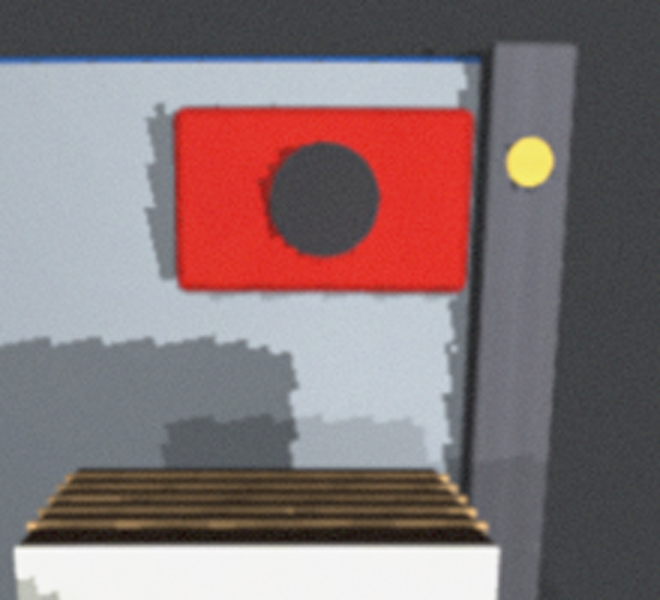

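Request:
carry_out(commands=[0,0,-20,0,0,0,0,0,-25,0,0,0,0,0,-15,0,0,0,0,0,-8,0,0,0,0,0,-4,0,0,0,0,0,0,0,0,0])

```text
time_s: 11.9
eef_pos: [0.6106, 0.1873, 0.0172]
tool_rot: [0.996, -0.093, 0.0, -0.0]
contact_force: [-0.0, 0.0, -3.8]
opening: 0.569
```

Request:
carry_out(commands=[0,0,-2,0,0,0,0,0,0,0,0,0])

```text
time_s: 12.15
eef_pos: [0.6105, 0.1874, 0.0152]
tool_rot: [0.996, -0.093, 0.0, -0.0]
contact_force: [-0.3, 0.2, -3.7]
opening: 0.569
```

Request:
carry_out(commands=[0,0,-2,0,0,0,0,0,-1.5,0,0,0,0,0,0,0,0,0])

```text
time_s: 12.52
eef_pos: [0.6101, 0.1873, 0.0112]
tool_rot: [0.996, -0.093, -0.0, 0.0]
contact_force: [-0.5, 0.3, -4.1]
opening: 0.568
```

Request:
carry_out(commands=[0,0,-1,0,0,0,0,0,0,0,0,0])

```text
time_s: 12.78
eef_pos: [0.6103, 0.1873, 0.0103]
tool_rot: [0.996, -0.093, -0.0, 0.0]
contact_force: [0.5, 0.1, -2.9]
opening: 0.57
```

Request:
carry_out(commands=[0,0,-1,0,0,0,0,0,0,0,0,0])

```text
time_s: 13.02
eef_pos: [0.6105, 0.1873, 0.0095]
tool_rot: [0.996, -0.093, 0.0, -0.0]
contact_force: [-0.1, 0.5, -3.5]
opening: 0.572
```

Request:
carry_out(commands=[0,0,-1,0,0,0,0,0,0,0,0,0])

```text
time_s: 13.28
eef_pos: [0.6105, 0.1873, 0.0095]
tool_rot: [0.996, -0.093, 0.0, -0.0]
contact_force: [-1.1, -0.5, 5.6]
opening: 0.573
```

Request:
carry_out(commands=[0,0,-1,0,0,0,0,0,0,0,0,0])

```text
time_s: 13.52
eef_pos: [0.6105, 0.1873, 0.0094]
tool_rot: [0.996, -0.093, 0.001, -0.0]
contact_force: [-3.9, -1.0, 11.4]
opening: 0.567
```

Request:
carry_out(commands=[3.9,-0.7,1,0,0,0,3.9,-0.7,0,0,0,0,3.9,-0.7,0,0,0,0,0,0,0,0,0,0])

```text
time_s: 14.02
eef_pos: [0.6223, 0.1855, 0.0095]
tool_rot: [0.996, -0.093, 0.0, -0.0]
contact_force: [-3.3, 0.7, 6.8]
opening: 0.567
```

Request:
carry_out(commands=[2,-0.4,0,0,0,0,0,0,0,0,0,0])

```text
time_s: 14.28
eef_pos: [0.6237, 0.1852, 0.0094]
tool_rot: [0.996, -0.093, -0.0, -0.0]
contact_force: [-3.7, 0.9, 8.2]
opening: 0.57
```

Request:
carry_out(commands=[1,-0.2,0,0,0,0,0,0,0,0,0,0])

```text
time_s: 14.52
eef_pos: [0.6244, 0.1851, 0.0095]
tool_rot: [0.996, -0.093, -0.0, -0.0]
contact_force: [-4.7, 0.9, 8.8]
opening: 0.571
```

Request:
carry_out(commands=[1,-0.2,0,0,0,0,0,0,0,0,0,0])

```text
time_s: 14.78
eef_pos: [0.6244, 0.1851, 0.0095]
tool_rot: [0.996, -0.093, -0.001, -0.0]
contact_force: [-6.9, 2.3, 9.3]
opening: 0.568
```

Request:
carry_out(commands=[1,-0.2,0,0,0,0,0,0,0,0,0,0])

```text
time_s: 15.02
eef_pos: [0.6244, 0.1851, 0.0095]
tool_rot: [0.996, -0.093, -0.002, -0.0]
contact_force: [-9.1, 3.6, 11.8]
opening: 0.574
```

```bash
python3 - <<'E'
from h import *
s=state();print(s['time_s'],s['eef_pos'],np.degrees(2*np.arctan2(s['tool_rot'][1],s['tool_rot'][0])),s['contact_force'],s['wrist_torque'],s['opening'])
im=optics.grab_frame('scene');cv2.imwrite('pics/s8.png',cv2.resize(im[100:250,280:450,::-1],None,fx=4,fy=4,interpolation=cv2.INTER_CUBIC))
E
```

```text
15.025 [0.62443675 0.18508186 0.00950852] -10.686425094376759 [-9.13015102  3.60639097 11.81285101] [ 0.31731613  1.25437039 -0.13319243] 0.5737417500134365
```

View pics/s8.png

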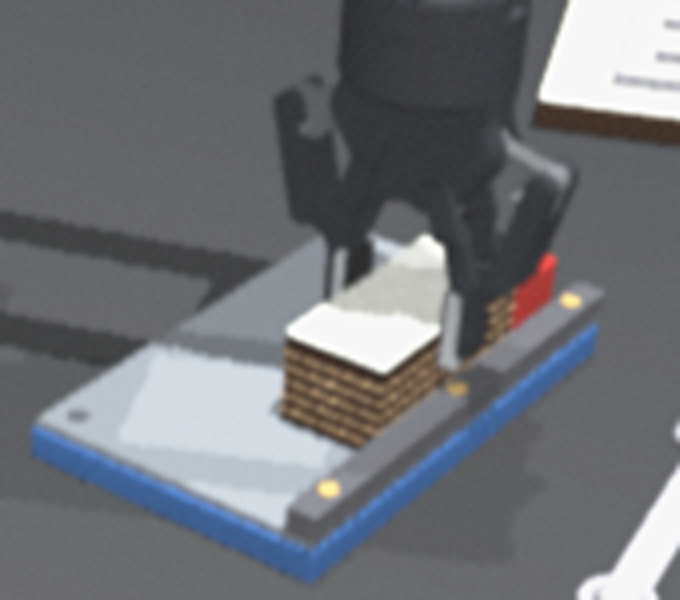

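Request:
carry_out(commands=[-0.3,3.9,0.5,0,0,0,0.7,3.9,0,0,0,0,0.7,3.9,0,0,0,0,0.7,3.9,0,0,0,0,0,0,0,0,0,0])

```text
time_s: 15.7
eef_pos: [0.6269, 0.1981, 0.0095]
tool_rot: [0.996, -0.093, -0.002, 0.001]
contact_force: [-7.2, -4.6, 9.0]
opening: 0.567
```

Request:
carry_out(commands=[0.2,1,0,0,0,0,0,0,0,0,0,0])

```text
time_s: 15.95
eef_pos: [0.627, 0.1986, 0.0095]
tool_rot: [0.996, -0.093, -0.002, 0.002]
contact_force: [-5.6, -5.9, 8.7]
opening: 0.571
```

Request:
carry_out(commands=[0.2,1,0,0,0,0,0,0,0,0,0,0])

```text
time_s: 16.2
eef_pos: [0.6272, 0.1995, 0.0095]
tool_rot: [0.996, -0.093, -0.002, 0.002]
contact_force: [-6.2, -5.6, 8.8]
opening: 0.577
```

Request:
carry_out(commands=[0.2,1,0,0,0,0,0.2,1,0,0,0,0,0,0,0,0,0,0])

```text
time_s: 16.58
eef_pos: [0.6275, 0.2015, 0.0095]
tool_rot: [0.996, -0.093, -0.002, 0.002]
contact_force: [-6.0, -6.0, 9.1]
opening: 0.569
```

Request:
carry_out(commands=[0.2,1,0,0,0,0,0.2,1,0,0,0,0,0,0,0,0,0,0])

```text
time_s: 16.95
eef_pos: [0.6279, 0.2035, 0.0095]
tool_rot: [0.996, -0.093, -0.002, 0.002]
contact_force: [-6.0, -6.4, 8.5]
opening: 0.567
```

Request:
carry_out(commands=[0.2,1,0,0,0,0,0,0,0,0,0,0])

```text
time_s: 17.2
eef_pos: [0.6279, 0.2039, 0.0095]
tool_rot: [0.996, -0.093, -0.002, 0.002]
contact_force: [-6.3, -7.9, 10.6]
opening: 0.566
```

Request:
carry_out(commands=[0.2,1,0,0,0,0,0,0,0,0,0,0])

```text
time_s: 17.45
eef_pos: [0.628, 0.2038, 0.0095]
tool_rot: [0.996, -0.093, -0.002, 0.003]
contact_force: [-8.0, -10.9, 11.3]
opening: 0.572
```

```bash
python3 - <<'E'
from h import *
s=state();print(s['time_s'],s['eef_pos'],np.degrees(2*np.arctan2(s['tool_rot'][1],s['tool_rot'][0])),s['contact_force'],s['wrist_torque'],s['opening'])
im=optics.grab_frame('scene');cv2.imwrite('pics/s9.png',cv2.resize(im[100:250,280:450,::-1],None,fx=4,fy=4,interpolation=cv2.INTER_CUBIC))
im=optics.grab_frame('wrist');cv2.imwrite('pics/w9.png',im[:,:,::-1])
E
```

```text
17.45 [0.62795731 0.20384474 0.00951061] -10.665449395278864 [ -8.04730207 -10.85091853  11.34850461] [-1.41873384  0.90019352 -0.29683448] 0.571924944723933
```

View pics/s9.png

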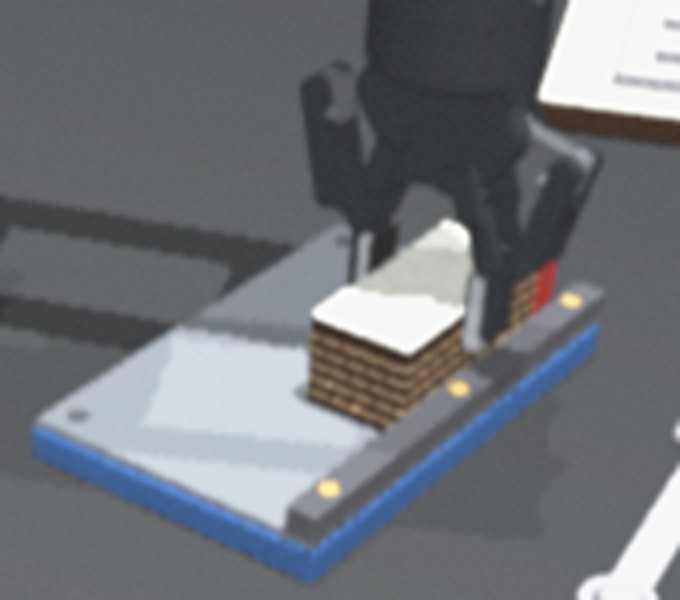

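View pics/w9.png

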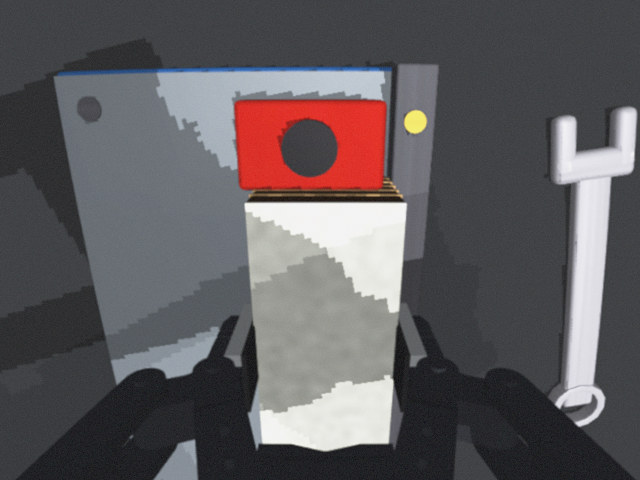

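The wrist view shows the block's far end (about y 200) up against the red stop. In the scene view the block sits along the fence, with the finger above the fence. Now for the diagonal push.

Request:
carry_out(commands=[1.5,-0.3,-0.7,0,0,0,1.5,-0.3,-0.7,0,0,0,1.5,-0.3,-0.7,0,0,0,0,0,0,0,0,0], grip_force=90)

```text
time_s: 18.05
eef_pos: [0.6279, 0.2038, 0.0096]
tool_rot: [0.996, -0.093, -0.005, 0.003]
contact_force: [-19.9, -8.7, 29.2]
opening: 0.566
```

```bash
python3 - <<'E'
from h import *
from scipy.spatial.transform import Rotation as Ro
s=state();R=Ro.from_quat(s['tool_rot']).as_matrix()
print('tool z',R[:,2],'tool x',R[:,0],'F',s['contact_force'],'M',s['wrist_torque'])
im=optics.grab_frame('scene');cv2.imwrite('pics/s10.png',cv2.resize(im[100:250,280:450,::-1],None,fx=4,fy=4,interpolation=cv2.INTER_CUBIC))
E
```

```text
tool z [-0.01139933 -0.00457917 -0.99992454] tool x [ 0.98263174 -0.18527729 -0.01035371] F [-19.89811621  -8.72356759  29.23478307] M [-1.16221254  2.69969178 -0.23505656]
```

View pics/s10.png

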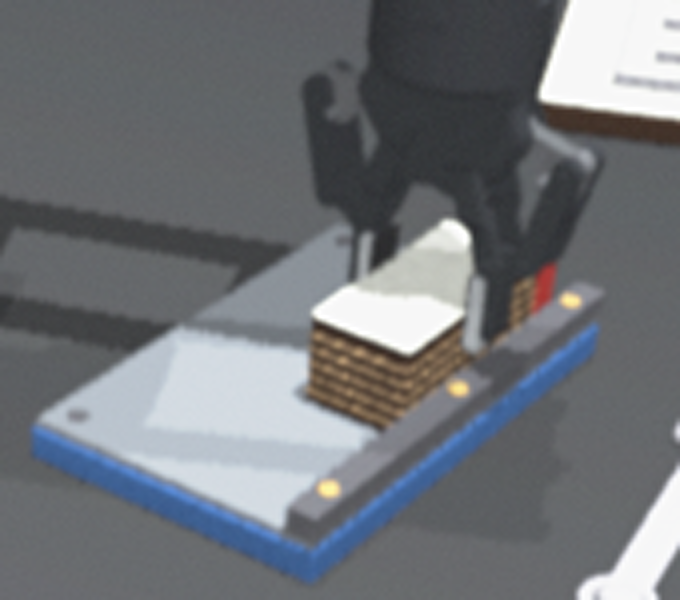

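Request:
carry_out(commands=[1.2,-0.2,0,-0.0015,-0.008,0,1.2,-0.2,0,-0.0015,-0.008,0,0,0,0,0,0,0])

```text
time_s: 18.48
eef_pos: [0.6281, 0.2037, 0.0095]
tool_rot: [0.996, -0.093, 0.001, 0.004]
contact_force: [-21.6, -7.8, 32.1]
opening: 0.565
```

```bash
python3 - <<'E'
from h import *
from scipy.spatial.transform import Rotation as Ro
s=state();R=Ro.from_quat(s['tool_rot']).as_matrix();F=s['contact_force']
print(s['time_s'],s['eef_pos'],'tool z',R[:,2],'tool x',R[:,0],'F',F,'M',s['wrist_torque'],s['opening'])
t=np.radians(-10.67);print('Fx\',Fy\'',F[0]*np.cos(t)+F[1]*np.sin(t),-F[0]*np.sin(t)+F[1]*np.cos(t))
E
```

```text
18.475 [0.62814421 0.20372494 0.00945161] tool z [ 9.08471914e-04 -7.27712305e-03 -9.99973109e-01] tool x [ 0.98263888 -0.18551497  0.00224278] F [-21.5835994   -7.75655126  32.13596954] M [-0.74124418  3.97691885 -0.23003215] 0.5651689686704122
Fx',Fy' -19.774274589930197 -11.61868818332107
```

Request:
carry_out(commands=[1.5,-0.3,0,0.003,-0.0005,0,1.5,-0.3,0,0.003,-0.0005,0,0,0,0,0,0,0,0,0,0,0,0,0])

```text
time_s: 18.98
eef_pos: [0.6282, 0.204, 0.0095]
tool_rot: [0.996, -0.093, -0.001, 0.0]
contact_force: [-28.3, -4.4, 36.3]
opening: 0.565
```

```bash
cat > chk.py <<'E'
from h import *
from scipy.spatial.transform import Rotation as Ro
s=state();R=Ro.from_quat(s['tool_rot']).as_matrix();F=s['contact_force']
print(s['time_s'],s['eef_pos'],'tool z',R[:,2],'tool x',R[:,0],'F',F,'M',s['wrist_torque'],s['opening'])
t=np.radians(-10.67);print('Fx\',Fy\'',F[0]*np.cos(t)+F[1]*np.sin(t),-F[0]*np.sin(t)+F[1]*np.cos(t))
E
python3 chk.py
```

```text
18.975 [0.62816409 0.20401276 0.00949152] tool z [-2.82404836e-03 -5.10890402e-04 -9.99995882e-01] tool x [ 0.98265087 -0.18544565 -0.00268032] F [-28.33989925  -4.35495569  36.34203994] M [-0.681686    4.38292987 -0.27344266] 0.5654488252936687
Fx',Fy' -27.043569723945676 -9.526849687112492
```

```bash
python3 - <<'E'
from h import *
im=optics.grab_frame('scene');cv2.imwrite('pics/s11f.png',im[:,:,::-1]);cv2.imwrite('pics/s11.png',cv2.resize(im[110:250,310:440,::-1],None,fx=4.2,fy=4.2,interpolation=cv2.INTER_CUBIC))
B=im.astype(int);print('spare',rect(optics.calibration('scene'),comp((B[...,0]>B[...,2]+60)&(B[...,0]>130),(207,380)),.045))
c=optics.calibration('wrist')
im=optics.grab_frame('wrist');cv2.imwrite('pics/w11.png',im[:,:,::-1])
E
```

```text
spare [ 612.86 -308.35  110.44   51.04   72.79]
```

View pics/s11.png

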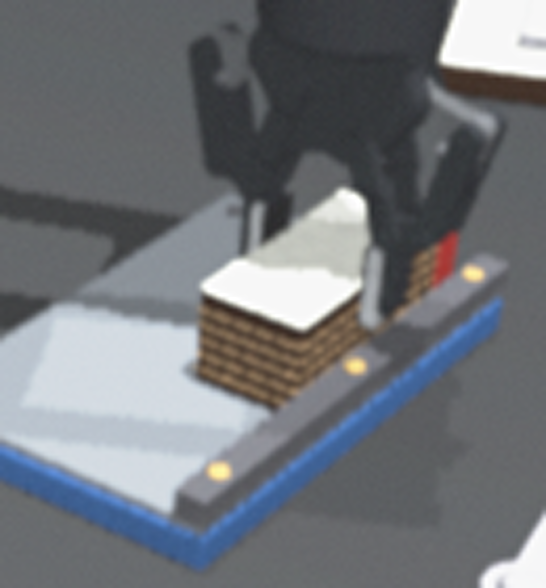

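View pics/w11.png

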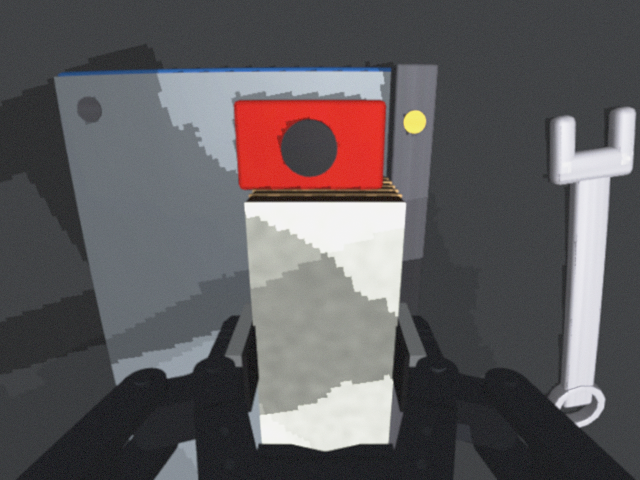

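View pics/s11f.png

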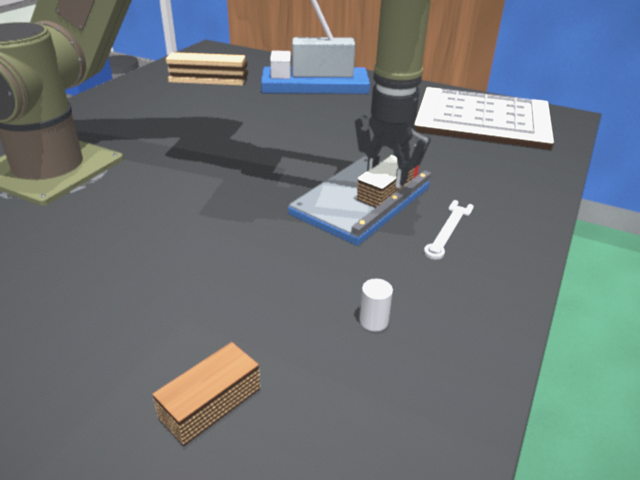

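Request:
carry_out(commands=[0,0,0,0,0,0,0,0,0,0,0,0,0,0,0,0,0,0,0,0,0,0,0,0])

```text
time_s: 19.58
eef_pos: [0.6281, 0.204, 0.0095]
tool_rot: [0.996, -0.093, -0.001, 0.0]
contact_force: [-28.5, -4.7, 35.2]
opening: 0.563
```

```bash
python3 chk.py; python3 -c "
from plant import close_job
print(close_job())"
```

```text
19.575 [0.62812874 0.2040048  0.00946447] tool z [-2.91070695e-03 -5.70651439e-04 -9.99995601e-01] tool x [ 0.98265063 -0.18544583 -0.0027544 ] F [-28.46407135  -4.74285443  35.22147875] M [-0.67306776  4.39089439 -0.21382181] 0.5628637195048782
Fx',Fy' -27.093774606485425 -9.931032338120048
the job is handed in; nothing more can be done
None
```

The white-topped block is on the jig deck, white side up, with a long side against the fence and one end against the red stop. I handed the job in at about 19.6 s, still gripping and holding the diagonal push.

**First grasp missed:** the first grasp closed just above the block, which did not move. The camera images showed the real fingertips about 36 mm behind the reported tool point, which disagrees with the description. I went lower by what the images showed, and the second grasp held.

**Last checks:**
- **Push:** about 35 N down, 27 N toward the fence and 10 N toward the stop, steady over the last half second. Deck friction could take up to about 10 N of the fence push, which still leaves about 17 N.
- **Contact:** fence and stop were each confirmed by the tool stopping while the force rose. The fence contact came about 1.2 mm earlier than the images predicted, within calibration and grasp error.
- **Tilt:** the tool leaned about 0.6° when the push began, so I turned it back. It ended about 0.17° off vertical. I could only judge the block's flatness on the deck from the images, and it looks flat.
- **Bystanders:** the bare block measured the same position as at the start, within 0.1 mm. The bar and the wrench look unmoved in the pictures, but I did not measure them.

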